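Hang the mould pot on the spring balancer arm

TASK

Pick up the blue-lidded mould pot by its grip tab and hang it by its crossbar in the hook at the end of the yellow spring-balanced arm. Ease it down slowly so that the arm sinks with it until the arm, not your hand, carries all of the weight, and only then let go, so that the arm hardly stirs (half a centimetre or so at the hook) as you do. Leave the pot hanging upright and still in the hook, never bear hard on the arm, and leave the red pot and the other things where they stand.

Things in the scene. Friction and masses are not known exactly. Their poses are not given: they have to be found in the camera images.
- blue_grip (a point): Where to hold the pot to be hung: on its blue grip tab, 152 mm above the pot's underside. The tab is an upright bar 16 mm (x) by 24 mm (y), from 124 to 176 mm above the underside; take it from above, fingers closing along y. Axes are the pot's: z up, y along the crossbar. The closed pot's contents differ: it weighs 0.27 to 0.96 kg, which cannot be seen.
- blue_bar (a point): Centre of the blue pot's round crossbar: 10 mm thick, 62 mm long along y, 120 mm above the underside, 32 mm below blue_grip; axes alike. Two uprights (10 mm in x, 6 mm in y, centred 28 mm either side) carry it over the lid. Between lid and crossbar is an open window, 50 mm wide (y) and 53 mm high; the hook enters it along x, from either side.
- blue_mid (a point): Middle of the blue-lidded pot, half-way up, 88 mm above its underside; axes as blue_grip. A steel can 68 mm across with a blue lid 72 mm across, its top 62 mm above the underside.
- red_mid (a point): Middle (88 mm above its underside) of a pot of the same shape with red lid and tab, which must stay where it stands.
- hook_seat (a point): Centre of the hook's seat near the arm's free end: floor of a slot 24 mm long (x), 20 mm wide (y), for the crossbar to lie across. x: along the arm, outwards (0.26 rad above level while unloaded); z: square to the seat, up. Inner end of slot: 8 mm step; outer end: lip 16 mm high, 8 mm thick, outer face 20 mm from here. Arm and hook: 20 mm wide, 7 mm below the seat. Unloaded 272 mm above the bench.
- balancer: The fixed blue stand of the balancer; origin on the bench under the column. The arm's pivot is 200 mm above it, in a drum 72 mm across, and the arm extends along the stand's x axis. Foot 150 x 120 mm.
- balancer_arm (a joint): Sink angle of the arm, rad: 0 unloaded, at its upper stop; grows as it sinks, lower stop 0.6. Hook seat 280 mm from the pivot. The spring gives about 76 N per metre of sink at the hook after the first 0.4 N, with little damping: pots sink it 0.1 to 0.45 rad; let go too high or low, it bobs. The hook sinks along an arc, so a hand that goes straight down drags the bar along the slot.
- wrench: Steel wrench lying on the bench; bystander. Origin under it.
- oil_can: Green can, 56 mm across, 110 mm tall; bystander. Origin at its underside.
- die_ring: Steel ring, 80 mm across, 30 mm tall; bystander. Origin at its underside.
- ram_punch: Brass punch, 44 mm across, 60 mm tall; bystander. Origin at its underside.
- tub: White plastic tub, 84 mm across, 75 mm tall; bystander. Origin at its underside.
There are look-alikes about, which are no part of the job. What is shaped like the part that bears blue_grip but turquoise or white is not meant.

How it is judged:
By the outcome, as a careful person would: the job done as asked, in the order asked, and still so for the second after the job is handed in, with the robot touching nothing.
It also fails if it takes over 67 s, if anything falls off the work surface, if the arm or the gripper's body presses on something with over 40 N, if the wrist force passes 120 N, or if a joint passes its speed limit or range.

ROBOT

A 6-joint arm with a two-finger parallel gripper is mounted at the origin on the work surface. World frame = base frame: x ahead of the robot, y to its left, z up, the work surface at z = 0. Lengths are in m, angles in rad, forces in N, time in s.
With the tool pointing down it reaches from about 0.375 to 0.9 m from the base axis. Payload 3.1 kg.
Tool frame: the origin (TCP) lies between the finger pads; the fingertips stand 11 mm ahead of it and the grasp point (between the pads) lies 8 mm behind it (env.tcp_to_tips is the z of the fingertips in the tool frame, in m); z points along the fingers, y is the line along which they close (so a half turn about z gives the same grasp; the last joint's range is limited). The gripper opens to 85 mm and grips with 20 to 120 N. Pads are 22 mm wide; open, the fingers measure 114 mm over their backs; the gripper's body (76 mm by 85 mm) begins 54 mm behind the grasp point. The pads swing forward as they close: fully open they stand 13 mm farther back than shut.
Start: joints at [1.073, 0.527, 1.433, -0, 1.181, -0.178], TCP at [0.196, 0.593, 0.242] pointing down, gripper open.
Joint ranges: [-3.08, 3.08], [-0.75, 2.2], [0.22, 2.44], [-1.43, 4.57], [0, 2.65], [-2.85, 2.85]. Speed limits (rad/s): [2.79, 2.79, 3.14, 3.14, 3.14, 3.14].

INTERFACE

Orientations are given as a unit quaternion [w, x, y, z].
In Python, from station import env gives the robot as it stands. Calls block until the motion is done:
- env.goto(position, orientation): joint-space move of the TCP to a pose.
- env.move_l(position, speed=0.15, attitude=None, threshold=None): straight line of the TCP; attitude=None keeps the orientation; speed is the mean speed in m/s. With threshold (N) it stops when the force on the tool has changed by that much, and returns True; else False.
- env.set_joints(angles): joint-space move.
- env.open_gripper() and env.clamp(squeeze=None): open the fingers fully, or close them until they stop; squeeze is the grip in N (None keeps the last).
- env.dwell(seconds).
- env.solve_ik(position, orientation): joint angles nearest the present ones, or None.
- env.get_state(): the state.
- env.capture(name): name is "side" or "top"; returns a dict with "frame" (400x640x3 uint8, red, green, blue), "camera_matrix" (3x3 intrinsics, pixels), "extrinsics" (4x4, takes a point from camera to world coordinates). Camera axes: x right, y up, looking along -z (the intrinsics and any distortion apply to the point x, -y, -z); pixel columns grow to the right and rows downward; lengths in m; the calibration is good to about 2 mm. A picture is of the moment at which its call begins. There is no depth.
A pose or a line that the arm cannot do raises env.MotionError and nothing moves.
- env.close_job(): hands the job in; it is judged then, once.
The state is a dict: "t": time; "joint_pos": joint angles; "qd": joint speeds; "joint_efforts": joint torques, N m; "eef_pos": TCP position; "orientation": TCP orientation; "force": force on the tool from outside, world axes, zero at the start; "ft_torque": the same for the moment, N m; "gripper_width": finger opening in m; "grasp_force": force on a finger pad.
Only numpy, scipy, OpenCV 4.12 (cv2) and the standard library are available. Lean on these libraries where they do the work, as an engineer would, in place of code of your own. Each camera call takes 0.05 s, during which the arm holds its last target. There are 200 camera calls.

## Working session

There is one attempt and no reset: what is moved stays moved. The work goes in short steps, each a Python script; the robot and the scene stay as the last script left them, time stands still between calls to the robot, and variables do not carry over. Pictures are saved under pics/ and viewed, at most 10 in all, crops included, and the job is handed in when it is done.

```bash
mkdir -p pics; ls; python3 - <<'E'
from station import env
import cv2
for n in("side","top"):
    c=env.capture(n); cv2.imwrite(f"pics/{n}0.png",c["frame"][:,:,::-1]); print(n,c["camera_matrix"].round(1).tolist(),c["extrinsics"].round(3).tolist(),[k for k in c])
s=env.get_state();print(s["t"],s["orientation"],s["force"])
E
```

```text
pics
side [[438.6, 0.0, 324.9], [0.0, 438.6, 195.4], [0.0, 0.0, 1.0]] [[-0.964, 0.196, -0.18, 0.394], [-0.265, -0.729, 0.631, 0.812], [-0.007, 0.656, 0.754, 0.993], [0.0, 0.0, 0.0, 1.0]] ['frame', 'camera_matrix', 'extrinsics']
top [[428.6, 0.0, 307.3], [0.0, 428.6, 198.2], [0.0, 0.0, 1.0]] [[-0.016, 0.986, -0.169, 0.393], [-1.0, -0.015, 0.005, 0.096], [0.002, 0.169, 0.986, 1.54], [0.0, 0.0, 0.0, 1.0]] ['frame', 'camera_matrix', 'extrinsics']
0.1 [-3.03682445e-04  1.58701195e-01  9.87326216e-01 -8.83543714e-04] [ 0.88500293  0.1933212  -0.58846119]
```

View pics/side0.png

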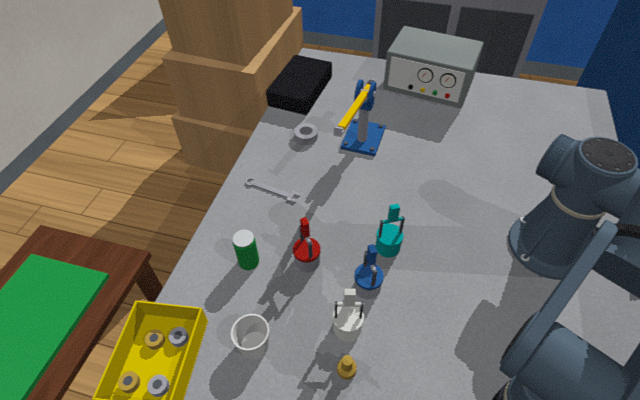

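View pics/top0.png

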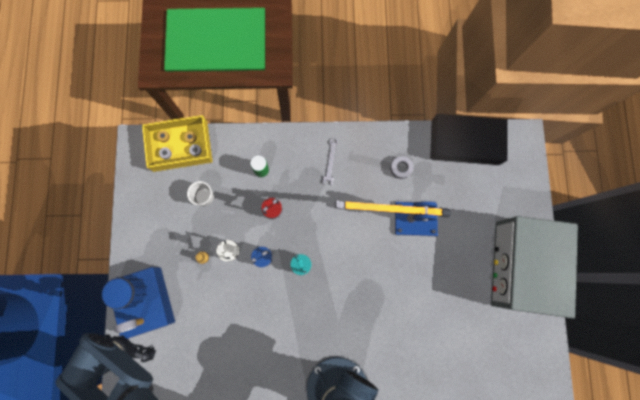

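Candidates for the blue pot, as side / top pixels: blue (369,275)/(261,257), turquoise (390,238)/(301,264), white (349,318)/(228,250), red (306,250)/(271,208). I choose blue and will check it in a close crop. The yellow arm's free end is at (341,130)/(340,205).

```bash
cat > h.py <<'E'
import numpy as np, cv2
from station import env
def cap(n):
    c=env.capture(n); return c["frame"],c["camera_matrix"],c["extrinsics"]
def ray(c,uv):
    K,E=c[1],c[2]; d=np.array([(uv[0]-K[0,2])/K[0,0],-(uv[1]-K[1,2])/K[1,1],-1.]); return E[:3,3],E[:3,:3]@d
def onz(c,uv,z):
    o,d=ray(c,uv); return o+d*(z-o[2])/d[2]
def tri(c1,p1,c2,p2):
    o1,d1=ray(c1,p1);o2,d2=ray(c2,p2)
    s=np.linalg.lstsq(np.c_[d1,-d2],o2-o1,rcond=None)[0]; a=o1+d1*s[0];b=o2+d2*s[1]
    return (a+b)/2,np.linalg.norm(a-b)
def proj(c,p):
    q=c[2][:3,:3].T@(np.asarray(p)-c[2][:3,3]); return np.array([c[1][0,2]+c[1][0,0]*q[0]/-q[2],c[1][1,2]+c[1][1,1]*-q[1]/-q[2]])
def crop(c,u,v,w,h,s): return cv2.resize(c[0][v:v+h,u:u+w,::-1],None,fx=s,fy=s,interpolation=cv2.INTER_CUBIC)
E
python3 - <<'E'
from h import *
s=cap("side");t=cap("top")
a=crop(s,330,225,80,75,5);b=crop(t,235,230,80,60,5)[:300]
c=crop(s,325,75,80,45+35,5)[:];d=crop(t,325,185,80,60,5)
L=np.vstack([a[:375],d[:220]]);L=L
R=np.vstack([c[:375],b[:220]])
cv2.imwrite("pics/crop1.png",np.hstack([L,R]))
for n,c in(("side",s),("top",t)):
    hsv=cv2.cvtColor(c[0],cv2.COLOR_RGB2HSV)
    for col,lo,hi in(("blue",(105,120,40),(125,255,255)),("yel",(20,150,120),(35,255,255)),("red",(0,160,60),(6,255,255)),("turq",(82,120,60),(98,255,255))):
        k,l,st,ce=cv2.connectedComponentsWithStats(cv2.inRange(hsv,lo,hi))
        print(n,col,[(st[i].tolist(),ce[i].round(1).tolist()) for i in range(1,k) if 25<st[i][4]<3000])
E
```

```text
side blue [([293, 0, 83, 40, 2599], [338.8, 16.8]), ([355, 80, 8, 18, 76], [358.5, 87.1]), ([361, 82, 15, 29, 175], [369.5, 97.8]), ([341, 119, 45, 37, 836], [363.2, 138.3]), ([355, 244, 28, 46, 639], [368.6, 271.5])]
side yel [([338, 91, 30, 38, 320], [353.0, 109.3]), ([338, 355, 18, 22, 212], [346.6, 365.6])]
side red [([301, 217, 8, 21, 113], [304.5, 226.4]), ([293, 238, 27, 24, 383], [305.7, 250.1])]
side turq [([376, 204, 28, 53, 910], [389.6, 234.2])]
top blue [([415, 202, 21, 4, 57], [426.7, 203.5]), ([396, 214, 42, 22, 701], [416.1, 225.1]), ([252, 247, 19, 20, 242], [260.9, 256.9])]
top yel [([143, 115, 68, 56, 2624], [175.7, 141.8]), ([346, 202, 79, 12, 488], [385.5, 207.8]), ([428, 208, 14, 7, 77], [434.9, 211.1])]
top red [([263, 199, 18, 18, 191], [271.8, 208.1])]
top turq [([291, 255, 20, 20, 308], [300.4, 264.1])]
```

View pics/crop1.png

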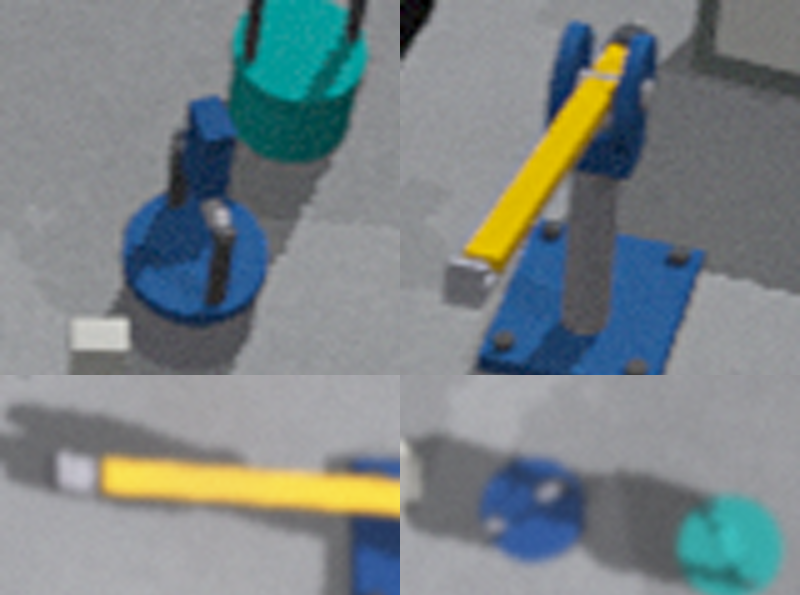

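```bash
python3 - <<'E'
from h import *
np.set_printoptions(precision=4,suppress=True)
s=cap("side");t=cap("top")
print("tabtop side",onz(s,(372.2,248.6),.176),"lid side",onz(s,(369,275.6),.062),"lid top",onz(t,(261,256.7),.062))
b=[onz(t,p,.122) for p in((254,260),(264.6,253))];print("bar",b,np.linalg.norm(b[0]-b[1]),"near end side",onz(s,(373.5,267.5),.122))
print("liptop",tri(s,(338.4,127.8),t,(336.6,204)))
H=[cv2.cvtColor(c[0],cv2.COLOR_RGB2HSV) for c in(s,t)]
# arm axis: line fits in both views -> planes -> 3D line
pl=[]
for c,h,(u,v,w,hh) in((s,H[0],(338,91,30,38)),(t,H[1],(346,198,98,18))):
    m=cv2.inRange(h,(20,150,120),(35,255,255)); ys,xs=np.nonzero(m[v:v+hh,u:u+w]); P=np.c_[xs+u,ys+v].astype(np.float32)
    f=cv2.fitLine(P,cv2.DIST_L2,0,.01,.01).ravel(); a,bb=f[2:]-30*f[:2],f[2:]+30*f[:2]
    o,d1=ray(c,a);_,d2=ray(c,bb);n=np.cross(d1,d2);n/=np.linalg.norm(n);pl.append((n,n@o));print(f)
d=np.cross(pl[0][0],pl[1][0]);d/=np.linalg.norm(d);d*=np.sign(d[1])
print("arm dir",d,"elev",np.arcsin(d[2]),"az",np.arctan2(d[1],d[0]))
p0=np.linalg.lstsq(np.array([pl[0][0],pl[1][0],[0,0,1]]),np.array([pl[0][1],pl[1][1],.272]),rcond=None)[0];print("arm pt at z=.272",p0)
print("foot top centroid",onz(t,(416.1,225.1),.01),"foot side bbox",[onz(s,p,.01) for p in((325+80/5,75+363/5),(325+303/5,75+250/5))])
E
```

```text
tabtop side [0.4451 0.253  0.176 ] lid side [0.4442 0.2541 0.062 ] lid top [0.4457 0.2498 0.062 ]
bar [array([0.4332, 0.2664, 0.122 ]), array([0.4554, 0.2317, 0.122 ])] 0.041178496230819026 near end side [0.4353 0.2664 0.122 ]
liptop (array([0.5882, 0.0032, 0.2896]), np.float64(0.0003286165818631195))
[  0.5604  -0.8283 352.9716 109.2334]
[  0.9974   0.0719 392.1111 208.2222]
arm dir [0.0435 0.9649 0.2592] elev 0.2621715465147981 az 1.5257850631901848
arm pt at z=.272 [ 0.5894 -0.0103  0.272 ]
foot top centroid [ 0.5511 -0.3003  0.01  ] foot side bbox [array([ 0.6324, -0.2242,  0.01  ]), array([ 0.5115, -0.3745,  0.01  ])]
```

Blue pot: centre about (0.445, 0.252), bar yaw about 123°. The arm's elevation measures 0.262 against the stated 0.26, and the lip top is at z = 0.290 against 0.292 expected, so both agree. Moving to pre-grasp now.

```bash
cat >> h.py <<'E'
from scipy.spatial.transform import Rotation as Rn
np.set_printoptions(precision=4,suppress=True)
def down(phi):
    y=np.array([np.cos(phi),np.sin(phi),0]);z=np.array([0,0,-1.]);q=Rn.from_matrix(np.c_[np.cross(y,z),y,z]).as_quat();return q[[3,0,1,2]]
def force(n=8,dt=.03):
    F=[]
    for _ in range(n): env.dwell(dt);F.append(env.get_state()["force"])
    F=np.array(F);return F.mean(0),F.std(0)
E
python3 - <<'E'
from h import *
P=np.array([.445,.252])
best=min((abs(q[5]),f) for f in(np.radians(122.8),np.radians(-57.2)) for q in [env.solve_ik([*P,.26],down(f))] if q is not None);print(best)
f=best[1]
# hang pose feasibility
for g in np.radians([-2.6,177.4]):
  for p in ([.589,.04,.34],[.589,-.012,.33],[.589,-.012,.2]):
    q=env.solve_ik(p,down(g));print(np.degrees(g),p,q)
env.goto([*P,.26],down(f));env.dwell(.3);print(force())
env.move_l([*P,.144],.12)
s=cap("side");t=cap("top")
cv2.imwrite("pics/pre.png",np.hstack([crop(s,320,200,100,100,4),crop(t,210,207,100,100,4)]))
S=env.get_state();print(S["t"],S["eef_pos"],S["force"])
E
```

```text
(np.float64(1.294800720544906), np.float64(-0.9983283321407566))
-2.6 [0.589, 0.04, 0.34] [-0.1213  0.3847  1.3969 -0.      1.36   -0.076 ]
-2.6 [0.589, -0.012, 0.33] [-0.2099  0.3911  1.4145 -0.      1.336  -0.1645]
-2.6 [0.589, -0.012, 0.2] [-0.2099  0.5304  1.5676 -0.      1.0435 -0.1645]
177.4 [0.589, 0.04, 0.34] None
177.4 [0.589, -0.012, 0.33] None
177.4 [0.589, -0.012, 0.2] None
(array([-0.2235,  0.424 ,  0.2275]), array([0.3894, 0.5664, 0.36  ]))
3.6417 [0.4456 0.2522 0.1448] [-0.8896  0.0601 -0.2589]
```

View pics/pre.png

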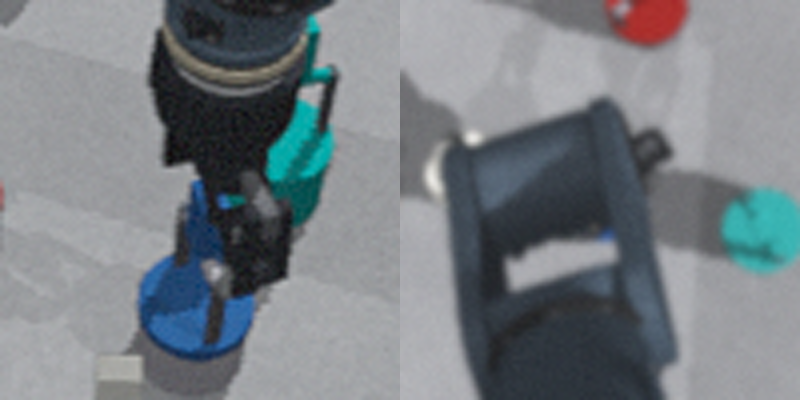

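The left panel (side view) shows a finger at about (260,240) in the crop, with the blue tab beside it; the fingers may be turned or offset relative to the bar. I'll check this by projection before clamping.

```bash
python3 - <<'E'
from h import *
s=cap("side");t=cap("top");c=np.array([.445,.252,0]);
for phi in np.radians([90,105,122.8,140]):
    y=np.array([np.cos(phi),np.sin(phi),0])
    print(np.degrees(phi).round(),"bar+31",(proj(s,c+y*.031+[0,0,.12])-[320,200])*4,"bar-31",(proj(s,c-y*.031+[0,0,.12])-[320,200])*4,"upr base",(proj(s,c+y*.028+[0,0,.062])-[320,200])*4,(proj(s,c-y*.028+[0,0,.062])-[320,200])*4,"finger+50",(proj(s,c+y*.05+[0,0,.135])-[320,200])*4, "TOP bar",proj(t,c+y*.031+[0,0,.12]),proj(t,c-y*.031+[0,0,.12]))
print("tabtop",(proj(s,c+[0,0,.176])-[320,200])*4)
S=env.get_state();print(S["orientation"],S["joint_pos"],Rn.from_quat(S["orientation"][[1,2,3,0]]).as_matrix())
E
```

```text
90.0 bar+31 [191.2616 292.1944] bar-31 [212.5493 204.3548] upr base [185.8282 338.7599] [204.4897 260.9685] finger+50 [186.1091 306.7702] TOP bar [249.0394 256.4604] [267.9283 256.1602]
105.0 bar+31 [205.4452 293.8365] bar-31 [198.9039 202.8421] upr base [198.0758 340.2094] [192.6455 259.6184] finger+50 [209.5363 309.5018] TOP bar [249.3442 258.922 ] [267.6061 253.7042]
123.0 bar+31 [221.8964 291.6074] bar-31 [183.0627 204.9109] upr base [212.2929 338.2486] [178.8862 261.4564] finger+50 [236.6949 305.7984] TOP bar [250.5121 261.6046] [266.4242 251.0382]
140.0 bar+31 [235.9231 285.3701] bar-31 [169.393  210.7268] upr base [224.4361 332.7533] [167.0118 266.6285] finger+50 [259.7532 295.4557] TOP bar [252.3718 263.721 ] [264.5624 248.9427]
tabtop [209.2472 193.0397]
[-0.      0.9593  0.2823  0.0007] [0.2965 0.5244 1.8078 0.     0.8079 1.2948] [[ 0.8406  0.5417  0.0014]
 [ 0.5417 -0.8406  0.0004]
 [ 0.0014  0.0004 -1.    ]]
```

The upright bases match yaw 123° to the pixel, and the tab top is within 1 px. Clamping, lifting and weighing.

```bash
python3 - <<'E'
from h import *
env.clamp(60);S=env.get_state();print(S["gripper_width"],S["grasp_force"],S["force"])
assert S["gripper_width"]>.018
p=S["eef_pos"];env.move_l([p[0],p[1],.23],.1);env.dwell(.3);print(force(15));S=env.get_state();print(S["ft_torque"],S["gripper_width"],S["eef_pos"],S["t"])
s=cap("side");t=cap("top")
cv2.imwrite("pics/lift.png",crop(s,300,180,140,120,5))
E
```

```text
0.023171109875126463 59.92768406867981 [ 0.8775 -1.7051  0.842 ]
(array([-0.0112,  0.0434, -8.089 ]), array([0.3972, 0.4508, 0.427 ]))
[ 0.019   0.0032 -0.0178] 0.02341640165122475 [0.4454 0.2518 0.23  ] 6.1417
```

View pics/lift.png

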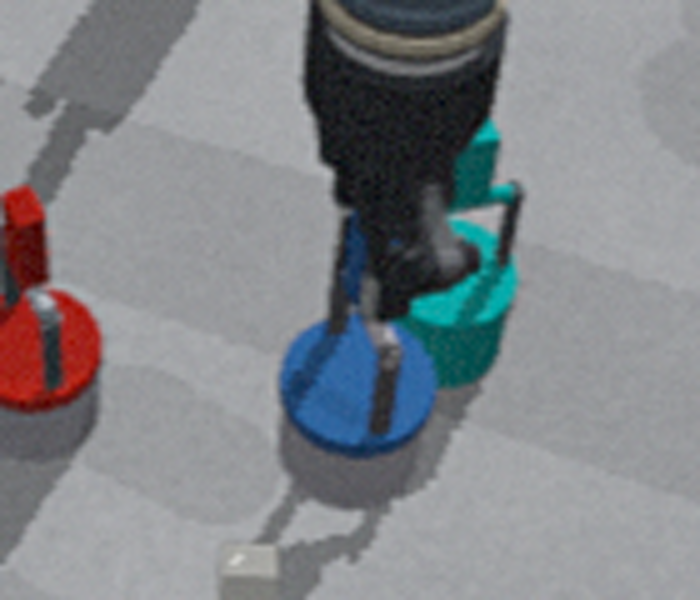

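The pot is lifted upright and weighs about 8.2 N, so I expect about 103 mm of sink. Carrying it to a pose beyond the hook tip.

```bash
python3 - <<'E'
from h import *
s=cap("side");print("lid offset side",onz(s,(371.9,256.6),.147)-env.get_state()["eef_pos"])
az=1.5258;g=az-np.pi/2
p=env.get_state()["eef_pos"];env.move_l([p[0],p[1],.365],.15)
env.goto([.591,.068,.365],down(g));env.move_l([.591,.068,.330],.1);env.dwell(.4)
print(force(12));S=env.get_state();print(S["eef_pos"],S["t"],S["gripper_width"])
s=cap("side");t=cap("top")
cv2.imwrite("pics/pre2.png",np.hstack([crop(s,285,60,100,120,4),crop(t,280,160,100,120,4)]))
E
```

```text
lid offset side [-0.0022  0.0029 -0.083 ]
(array([-0.181 , -0.0555, -8.0735]), array([0.3258, 0.5808, 0.3984]))
[0.591 0.068 0.33 ] 9.8417 0.023110472002931023
```

View pics/pre2.png

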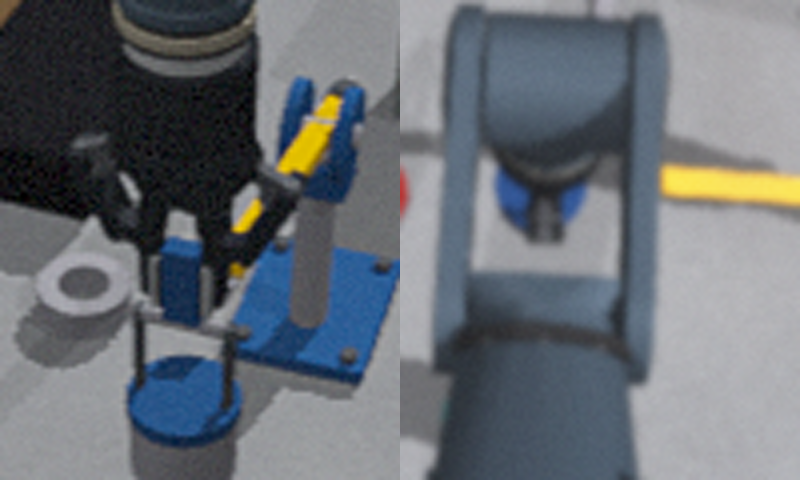

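The side view shows the crossbar from (137,313) to (248,333) in the crop, square to the arm, with the tab between the pads. Checking the bar against the lip in the same camera.

```bash
python3 - <<'E'
from h import *
s=cap("side");a,b=[onz(s,(285+u/4,60+v/4),.3082) for u,v in((137,311),(248,331))]
print(a,b,np.linalg.norm(a-b),"mid",(a+b)/2,"yaw",np.degrees(np.arctan2(*(a-b)[[1,0]])))
print("lip side@.2926",onz(s,(338.4,127.8),.2926))
print("lid centre",onz(s,(285+185/4,60+398/4),.330-.0248-.058))
# column base
print("column base",onz(s,(325+187/5,75+325/5),.0))
E
```

```text
[0.6174 0.0706 0.3082] [0.5507 0.0707 0.3082] 0.06664690558158888 mid [0.5841 0.0707 0.3082] yaw -0.10445083209985326
lip side@.2926 [0.5872 0.0067 0.2926]
lid centre [0.5875 0.073  0.2472]
column base [ 0.5743 -0.2897  0.    ]
```

```bash
python3 - <<'E'
from h import *
print(env.move_l([.591,-.013,.330],.06,threshold=3)); env.dwell(.3);print(force(8));S=env.get_state();print(S["eef_pos"],S["t"])
s=cap("side")
cv2.imwrite("pics/ins.png",crop(s,295,75,80,80,7))
E
```

```text
False
(array([-0.3034,  0.3475, -8.2431]), array([0.472 , 0.3209, 0.2923]))
[ 0.591 -0.013  0.33 ] 12.0583
```

View pics/ins.png

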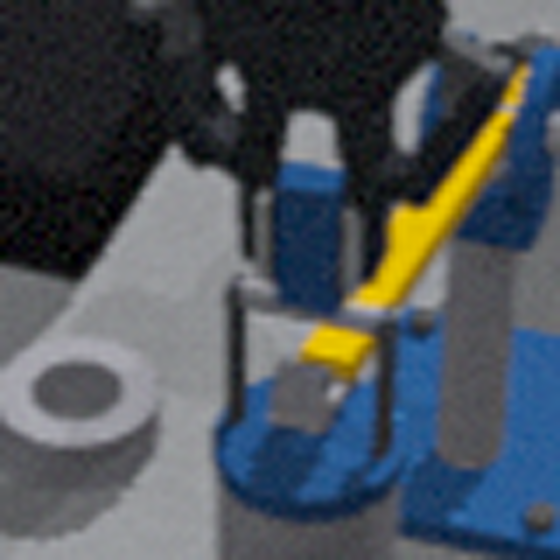

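```bash
python3 - <<'E'
from h import *
s=cap("side");az=1.5258;e=.26
X=np.array([np.cos(az)*np.cos(e),np.sin(az)*np.cos(e),np.sin(e)]);Y=np.array([-np.sin(az),np.cos(az),0]);Z=np.cross(X,Y)
C=lambda p:((proj(s,p)-[295,75])*7).round(0)
for sy in(-.008,-.012,-.016,-.02):
    seat=np.array([.588,sy,.272]);print(sy,"lip face",C(seat+X*.02+Z*.0045),"lip outer top L/R",C(seat+X*.02+Z*.016+Y*.01),C(seat+X*.02+Z*.016-Y*.01),"step top L/R",C(seat-X*.012+Z*.008+Y*.01),C(seat-X*.012+Z*.008-Y*.01),"lip inner top",C(seat+X*.012+Z*.016+Y*.01),C(seat+X*.012+Z*.016-Y*.01))
for d in((0,0),(-.004,.004)):
    b=np.array([.591+d[0],-.013+d[1],.3052]);print("bar",C(b-Y*.031),C(b),C(b+Y*.031))
h=cv2.cvtColor(s[0],cv2.COLOR_RGB2HSV);m=cv2.inRange(h,(20,140,90),(35,255,255))[75:155,295:375];ys,xs=np.nonzero(m)
for y in sorted(set(ys)): print(y*7,(xs[ys==y].min()*7,xs[ys==y].max()*7),end=" ")
E
```

```text
-0.008 lip face [296. 400.] lip outer top L/R [327. 375.] [272. 364.] step top L/R [349. 359.] [295. 349.] lip inner top [333. 366.] [278. 355.]
-0.012 lip face [299. 392.] lip outer top L/R [330. 368.] [275. 357.] step top L/R [351. 352.] [298. 342.] lip inner top [336. 359.] [281. 348.]
-0.016 lip face [302. 385.] lip outer top L/R [332. 361.] [278. 350.] step top L/R [354. 345.] [301. 335.] lip inner top [338. 352.] [284. 341.]
-0.02 lip face [305. 378.] lip outer top L/R [335. 354.] [281. 343.] step top L/R [357. 339.] [304. 328.] lip inner top [341. 345.] [287. 334.]
bar [223. 288.] [308. 304.] [393. 322.]
bar [231. 296.] [316. 313.] [402. 331.]
63 (np.int64(518), np.int64(518)) 70 (np.int64(511), np.int64(518)) 77 (np.int64(511), np.int64(518)) 84 (np.int64(504), np.int64(511)) 91 (np.int64(504), np.int64(511)) 98 (np.int64(504), np.int64(511)) 112 (np.int64(490), np.int64(504)) 119 (np.int64(483), np.int64(504)) 126 (np.int64(483), np.int64(504)) 133 (np.int64(476), np.int64(497)) 140 (np.int64(469), np.int64(497)) 147 (np.int64(462), np.int64(497)) 154 (np.int64(462), np.int6
[... 322 characters left out ...]
 224 (np.int64(385), np.int64(448)) 231 (np.int64(385), np.int64(441)) 238 (np.int64(385), np.int64(434)) 245 (np.int64(385), np.int64(427)) 252 (np.int64(385), np.int64(427)) 259 (np.int64(378), np.int64(420)) 266 (np.int64(378), np.int64(413)) 273 (np.int64(371), np.int64(413)) 280 (np.int64(364), np.int64(406)) 287 (np.int64(357), np.int64(399)) 294 (np.int64(357), np.int64(399)) 301 (np.int64(364), np.int64(392)) 322 (np.int64(322), np.int64(322)) 329 (np.int64(315), np.int64(357)) 336 (np.int64(308), np.int64(371)) 343 (np.int64(301), np.int64(371)) 350 (np.int64(301), np.int64(364)) 357 (np.int64(301), np.int64(357)) 364 (np.int64(329), np.int64(350)) 371 (np.int64(336), np.int64(350))
```

The lip face is centred near (302,397) in the crop and the bar is just inside it, over the slot. I'll shift 2 mm outward, lower to contact, then follow the arc while watching the force.

```bash
cat >> h.py <<'E'
A=np.array([np.cos(1.5258),np.sin(1.5258),0])
def bar(e): return .28*np.cos(e)-.005*np.sin(e), .2+.28*np.sin(e)+.005*np.cos(e)
def tcp(th,base=np.array([.591,-.011,0])):
    r0=bar(.26)[0]; r,h=bar(.26-th); p=base+A*(r-r0); p[2]=h+.0248; return p
E
python3 - <<'E'
from h import *
p=tcp(0);print(p)
env.move_l(p+[0,0,.005],.04)
for th in(0,.03,.06):
    env.move_l(tcp(th),.03);env.dwell(.25);f,sd=force(10);S=env.get_state();d=.28*(np.sin(.26)-np.sin(.26-th));print(th,S["eef_pos"],f,S["ft_torque"],"pred",-8.25+(.4 if th else 0)+76*d,S["t"])
s=cap("side");cv2.imwrite("pics/con.png",crop(s,295,75,80,80,7))
E
```

```text
[ 0.591  -0.011   0.3016]
0 [ 0.591  -0.011   0.3017] [-0.2146 -0.0154 -8.331 ] [-0.0034  0.0276  0.0283] pred -8.25 13.7917
0.03 [ 0.5911 -0.0089  0.2935] [-0.2547 -0.5969 -7.0582] [-0.1211  0.0142 -0.0048] pred -7.230687556563748 14.8083
0.06 [ 0.5913 -0.007   0.2854] [ 0.0383 -1.5067 -6.4565] [-0.3133  0.0012 -0.0284] pred -6.607009215053841 15.825
```

View pics/con.png

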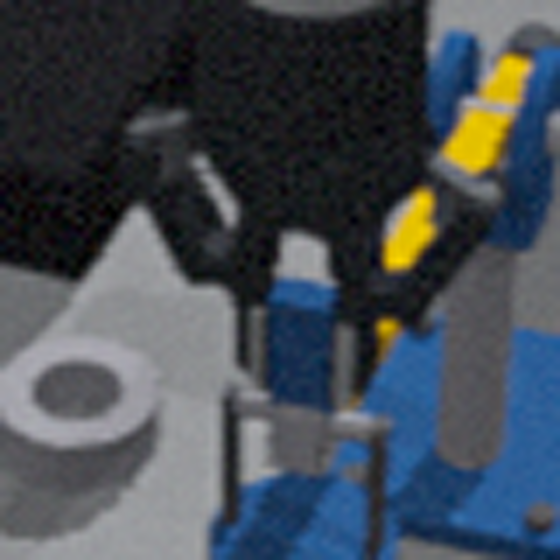

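Contact came at the expected height, so the bar is in the slot rather than on the lip (14 mm higher) or the step. There is a small −1.5 N pull along y; easing inward to relieve it.

```bash
python3 - <<'E'
from h import *
for dy in(-.001,-.002,-.0035,-.005):
    env.move_l(tcp(.06)+A*dy,.01);env.dwell(.2);f,sd=force(8);S=env.get_state();print(dy,S["eef_pos"],f,S["ft_torque"],S["t"])
E
```

```text
-0.001 [ 0.5911 -0.0078  0.2853] [-0.1532  0.9908 -6.1291] [0.114  0.012  0.0399] 16.5917
-0.002 [ 0.591  -0.009   0.2853] [-0.3772  0.014  -6.2364] [-0.0742  0.1157  0.0006] 17.3083
-0.0035 [ 0.591  -0.0104  0.2853] [-0.3053  0.4175 -6.293 ] [-0.0084  0.0454 -0.0209] 18.075
-0.005 [ 0.591  -0.012   0.2853] [ 0.4021 -0.2832 -6.4049] [-0.0555 -0.0151  0.0238] 18.8417
```

```bash
python3 - <<'E'
from h import *
D=-.003*A
env.move_l(tcp(.06)+D,.01)
for th in(.10,.14,.18,.22,.26,.30,.33):
    env.move_l(tcp(th)+D,.025);env.dwell(.2);f,sd=force(12 if th>.3 else 5);S=env.get_state();d=.28*(np.sin(.26)-np.sin(.26-th));print(th,round(d,4),S["eef_pos"],f,S["ft_torque"],round(S["t"],1))
E
```

```text
0.1 0.0274 [ 0.5912 -0.0078  0.2744] [-0.2706 -2.3002 -5.9675] [-0.4582  0.0984  0.0627] 20.2
0.14 0.0385 [ 0.5913 -0.006   0.2634] [-0.4657 -3.3501 -4.9541] [-0.5623  0.1171  0.0509] 21.1
0.18 0.0496 [ 0.5914 -0.0047  0.2523] [-0.4262 -3.557  -3.8105] [-0.6671  0.1412 -0.0411] 22.1
0.22 0.0608 [ 0.5914 -0.0038  0.2411] [-0.3891 -4.1141 -3.0503] [-0.8026  0.1189  0.0455] 23.1
0.26 0.072 [ 0.5914 -0.0033  0.2299] [-0.1769 -4.6045 -2.025 ] [-0.951   0.1113  0.0363] 24.0
0.3 0.0832 [ 0.5914 -0.0035  0.2184] [-0.7423 -4.8441 -1.2073] [-1.0427  0.1276  0.0503] 25.0
0.33 0.0916 [ 0.5914 -0.0038  0.2102] [-1.2002 -5.0786 -0.1208] [-1.0146  0.2065 -0.0178] 26.1
```

```bash
python3 - <<'E'
from h import *
for dy in(-.004,-.005,-.006,-.007):
    env.move_l(tcp(.33)+A*dy,.01);env.dwell(.2);f,sd=force(8);S=env.get_state();print(dy,S["eef_pos"],f,S["ft_torque"],round(S["t"],1))
    if f[1]>-.6: break
s=cap("side");cv2.imwrite("pics/sunk.png",crop(s,295,95,80,80,7))
E
```

```text
-0.004 [ 0.5914 -0.0042  0.2102] [-0.2272 -0.7799 -0.4681] [-0.0001  0.0201  0.0523] 26.8
-0.005 [ 0.5914 -0.0045  0.2102] [ 1.3207  5.6187 -0.8802] [ 0.962  -0.2025 -0.0044] 27.5
```

View pics/sunk.png

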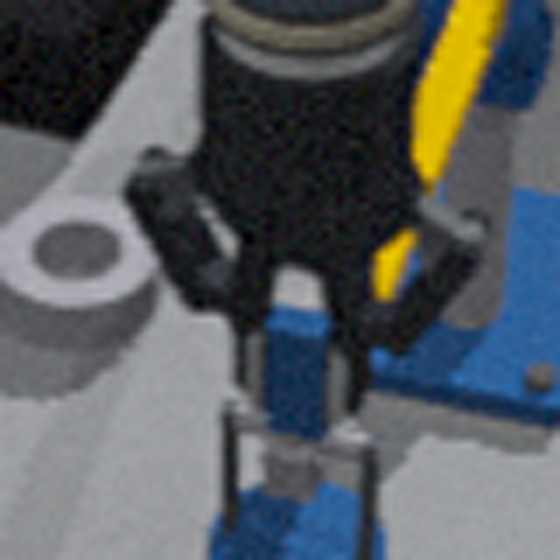

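Friction between bar and slot (about 0.65) accounts for the ± y force, so the neutral point is between those two positions. Fine trim: lower the last millimetres and null Fy.

```bash
cat >> h.py <<'E'
def null(th,dy,n=4,tol=.5):
    for _ in range(n):
        env.move_l(tcp(th)+A*dy,.01);env.dwell(.15);f,_=force(12)
        if abs(f[1])<tol: break
        dy+=np.clip(f[1]*.00012,-.0006,.0006)
    return dy,f
E
python3 - <<'E'
from h import *
dy=-.0043
for th in(.33,.345,.352):
    dy,f=null(th,dy);S=env.get_state();print(th,dy,f,S["ft_torque"],S["eef_pos"],round(S["t"],1))
f,sd=force(40);print(f,env.get_state()["t"])
E
```

```text
0.33 -0.0032062502887927444 [ 0.7674 -1.5021 -0.3177] [-0.3941 -0.0969 -0.0185] [ 0.5914 -0.004   0.2102] 30.8
0.345 -0.0038778961043436063 [1.5293 0.4792 0.2029] [ 0.1366 -0.2563  0.0218] [ 0.5913 -0.0045  0.206 ] 33.5
0.352 -0.003412500866535684 [ 1.6497  0.0463 -0.0877] [-0.0038 -0.3622  0.0176] [ 0.5913 -0.0046  0.2041] 36.0
[ 1.8079 -0.7017  0.0394] 37.3167
```

```bash
python3 - <<'E'
from h import *
dy=-.0035;X=np.array([A[1],-A[0],0]);dx=.0002
for _ in range(4):
    env.move_l(tcp(.352)+A*dy+X*dx,.01);env.dwell(.15);f,_=force(20);print(dx,dy,f,env.get_state()["t"])
    if abs(f[0])<.5 and abs(f[1])<.6: break
    dx+=np.clip(f[0]*.00012,-.0003,.0003);dy+=np.clip(f[1]*.0001,-.0003,.0003)
f,_=force(30);print(f)
E
```

```text
0.0002 -0.0035 [ 0.992  -1.5203  0.1227] 38.3833
0.00031904225558109547 -0.0036520283195854535 [-0.2192 -0.6095 -0.0296] 39.45
0.00029274128893072186 -0.003712980320481388 [-0.9744  0.4996  0.2003] 40.5167
0.00017581756024965183 -0.003663024473265588 [-1.2025  0.9553 -0.0519] 41.5833
[-1.3874  1.1211  0.0249]
```

Fz is 0.02 ± 0.08 N, so the arm carries the weight, and the lateral forces are about 1 N. Releasing.

```bash
python3 - <<'E'
from h import *
a=cap("side");env.open_gripper();b=cap("side")
S=env.get_state();print(S["gripper_width"],S["t"])
p=S["eef_pos"];env.dwell(.6);env.move_l(p+[0,0,.10],.06);env.dwell(.5);c=cap("side");env.dwell(1.5);d=cap("side");t=cap("top")
g=lambda c:cv2.cvtColor(c[0],cv2.COLOR_RGB2HSV)
def tab(c):
    m=cv2.inRange(g(c),(105,120,40),(125,255,255));m[:140]=0;m[:,:310]=0;m[:,365:]=0;y,x=np.nonzero(m);return x.mean(),y.mean(),len(x)
for q in(a,b,c,d):print(tab(q))
f,_=force(15);print(f,env.get_state()["t"])
cv2.imwrite("pics/end.png",np.hstack([crop(d,290,80,100,120,4),crop(t,290,160,100,120,4)]))
E
```

```text
0.08536307887126314 43.3083
(np.float64(341.5047770700637), np.float64(163.55732484076432), 628)
(np.float64(340.1672473867596), np.float64(164.97560975609755), 574)
(np.float64(342.304932735426), np.float64(162.4559043348281), 669)
(np.float64(342.45399698340873), np.float64(162.21719457013575), 663)
[-0.1557  0.0421 -0.2144] 48.375
```

View pics/end.png

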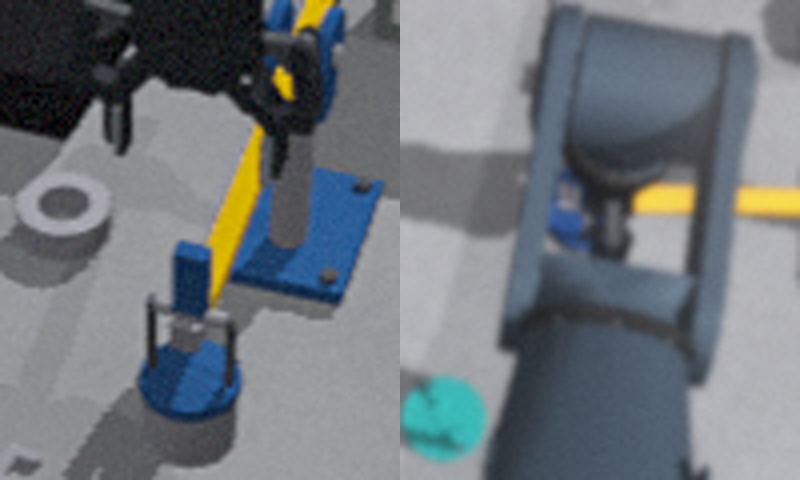

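The pot hangs upright in the hook: tab at (192,280) in the crop, lid at (190,380), and no movement between the last two frames. The gripper is clear above it, so I'm handing in.

```bash
python3 - <<'E'
from h import *
print(env.close_job())
E
```

```text
the job is handed in; nothing more can be done
None
```

The blue pot hangs upright and still in the hook, released with about 0 N left on the hand, and the job was handed in at about 48 s; no verdict came back, and I did not measure the hook's stir at release exactly.

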